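Close the clamshell mould, pin it and hold it shut

TASK

Swing the open cover of the steel clamshell mould down onto its lower half, then take the locking pin (the one with the tall straight knob) from the white pin rest and push it down through the holes of the cover and the mould until its collar bears on the cover. The rubber seal pushes the cover back up a little, so finish while still holding: end with the gripper pushing the pin down firmly enough to keep the cover pressed fully shut, and do not let go. Leave the flat-headed plug, the jar, the bowl and the chopping board where they are.

Things in the scene. Friction and masses are not known exactly. Their poses are not given: they have to be found in the camera images.
- mould: Fixed lower half of a steel clamshell mould: base plate 230 x 180 x 10 mm, open tray 160 x 140 mm, rim 66 mm above the bench. Origin on the bench under the tray's centre; x points from hinge (x = -80 mm) to ear, z up. Ear: 50 x 50 x 20 mm block at x = 105 mm, top 70 mm up, vertical through hole. A sprung rubber seal strip at x = 70 mm stands 7 mm above the closing plane until pressed.
- cover (a joint): Cover angle, rad: 0 fully shut (level), grows as it opens, at most 1.3. Steel plate 160 x 140 x 8 mm plus 50 x 50 x 8 mm ear at the free end (edge 210 mm from the hinge axis, which lies in the plane of its underside). The stiff, balanced hinge (0.1 to 0.25 N m) stays where left. It rests on the seal at about 0.045; some 6 N at its hole shuts it to 0; let go, it springs back up.
- cover_hinge (a point): Middle of the cover's hinge axis, 70 mm above the bench, fixed to the mould; axes as the mould's.
- cover_hole (a point): Centre of the 15.5 mm hole in the cover's ear, on the cover's outer (top) face, 185 mm from the hinge axis. Its x axis points away from the hinge along the cover, z out of the top face.
- mould_hole (a point): Centre of the mouth of the 15.5 mm hole in the lower half's ear, 70 mm above the bench; z up. With the cover shut both holes are in line and the top face of the cover's ear is 8 mm above this point.
- rest: White plastic pin rest fixed to the bench, 60 x 150 x 55 mm, origin under its centre, long side along its y. Two upright holes 90 mm apart (y = -45 and +45 mm): one holds the locking pin, the other the plug.
- pin_knob (a point): Centre of the locking pin's knob, an upright steel cylinder 22 mm wide, 40 mm tall, to be gripped. Under it (20 mm below this point) a collar 32 mm wide, 6 mm thick, then the shaft, 12 mm wide, 40 mm long, with a tapered end. Pin about 0.12 kg, upright in the rest with its collar on the rest's top. z is its axis, up.
- pin_tip (a point): Lower end of the locking pin's shaft, 66 mm below the knob's centre; the nose is 6 mm wide here and tapers out to 12 mm over 9 mm.
- pin: The locking pin as a whole; origin at the lower end of its shaft, z up along its axis.
- plug: The other item in the rest, to be left alone: a steel plug with a low flat head 36 mm wide and 12 mm tall on a 12 mm shaft; origin at its lower end.
- jar: Bystander: amber glass jar with a steel cap, 64 mm wide, 95 mm tall; origin under its centre.
- bowl: Bystander: steel bowl 110 mm wide, 50 mm tall; origin under its centre.
- board: Round white chopping board 300 mm wide, 45 mm thick, fixed; origin under its centre.

How it is judged:
By the outcome, as a careful person would: the job done as asked, in the order asked, and still so for the second after the job is handed in, while the arm keeps its last pose, push and grip.
It also fails if it takes over 51 s, if anything falls off the work surface, if the arm or the gripper's body presses on something with over 40 N, if the wrist force passes 120 N, or if a joint passes its speed limit or range.

ROBOT

A 6-joint arm with a two-finger parallel gripper is mounted at the origin on the work surface. World frame = base frame: x ahead of the robot, y to its left, z up, the work surface at z = 0. Lengths are in m, angles in rad, forces in N, time in s.
With the tool pointing down it reaches from about 0.35 to 1 m from the base axis. Payload 7.1 kg.
Tool frame: the origin (TCP) lies at the very end of the fingers, on their centre line; the grasp point (between the pads) lies 19 mm behind it; z points along the fingers, y is the line along which they close (so a half turn about z gives the same grasp; the last joint's range is limited). The gripper opens to 85 mm and grips with 20 to 120 N. Pads are 22 mm wide; open, the fingers measure 114 mm over their backs; the gripper's body (76 mm by 85 mm) begins 54 mm behind the grasp point. The pads swing forward as they close: fully open they stand 13 mm farther back than shut.
Start: joints at [1.154, 0.423, 1.63, -0, 1.089, -0.019], TCP at [0.242, 0.576, 0.204] pointing down, gripper open.
Joint ranges: [-3, 3], [-0.9, 2.11], [0.09, 2.58], [-1.31, 4.45], [0.11, 2.69], [-2.54, 2.54]. Speed limits (rad/s): [2.39, 2.39, 3.01, 3.14, 3.14, 3.14].

INTERFACE

Orientations are given as a rotation vector (axis times angle).
In Python, from workcell import ctrl gives the robot as it stands.
- The arm moves only by the tool step_arm, never from a script. Its argument "increments" is a list of rows, each an object with "xyz": the shift along the tool's x, y, z in units of 25 mm (1.0 is 25 mm), a list of three; "twist": the turn, a rotation vector about the tool's x, y, z in degrees, a list of three; "jaw": the finger opening in mm, from 0 to 85.4. A call has 1 to 12 rows; each row is the pose to reach, as a shift and turn from the pose commanded when the call began, along the tool's axes at that moment; what a row does not reach only later rows make up. A row lasts 1/12 s, in which the tool goes at most 41.7 mm and 7.16 degrees, less where a joint would pass 70% of its speed; a pose out of reach is approached as far as the arm can. A call with a gripper value outside its range is refused whole. The fingers move at their own pace and stop on an object; "squeeze" is the grip in N (left out, the last holds). Time passes only in rows, so rows that repeat a pose let the fingers close. It gives the time, the measured TCP pose, the force, the opening and the grip force at its end, in the units of the state.
- ctrl.get_obs(): the state, without advancing time (a new reading comes with each control period).
- ctrl.camera(name): name is "scene" or "top"; returns the picture (400x640x3 uint8, blue, green, red); there is no depth.
- ctrl.camera_info(name): a dict with "camera_matrix" (3x3 intrinsics, pixels), "origin" and "attitude" of the camera in the world. Camera axes: x right, y down, z forward; pixel columns grow to the right and rows downward; lengths in m; the calibration is good to about 2 mm. A picture is of the moment at which its call begins. camera_info takes no time and is no camera call.
- ctrl.sign_off(): hands the job in; it is judged then, once.
The state is a dict: "time": time; "joint_pos": joint angles; "qd": joint speeds; "joint_efforts": joint torques, N m; "tcp_pos": TCP position; "ee_rot": TCP orientation; "ft_force": force on the tool from outside, world axes, zero at the start; "torque": the same for the moment, N m; "finger_gap": opening from 0.0 (shut) to 1.0 (fully open); "grip_force": force on a finger pad.
Only numpy, scipy, OpenCV 4.12 (cv2) and the standard library are available. Lean on these libraries where they do the work, as an engineer would, in place of code of your own. Each camera call takes 0.05 s, during which the arm holds its last target. There are 200 camera calls.

## Working session

There is one attempt and no reset: what is moved stays moved. The work goes in short steps, Python scripts to look and compute and a tool call to move; the robot and the scene stay as the last step left them, time stands still between calls to the robot, and variables do not carry over. Pictures are saved under pics/ and viewed, at most 10 in all, crops included, and the job is handed in when it is done.

Besides the shell and the picture viewer there is one more tool, called after "Emit:" as name(argument=value, ...), one argument or row to a line, values as JSON. step_arm: Moves the arm, as the interface text tells. Its arguments: {"type":"object","properties":{"increments":{"type":"array","items":{"type":"object","properties":{"xyz":{"type":"array","items":{"type":"number"}},"twist":{"type":"array","items":{"type":"number"}},"jaw":{"type":"number"}}}},"squeeze":{"type":"number"}},"required":["increments"]}

```bash
mkdir -p pics
python3 - <<'E'
from workcell import ctrl
import cv2
for n in ("scene","top"):
    cv2.imwrite(f"pics/{n}0.png",ctrl.camera(n)); i=ctrl.camera_info(n); print(n,i)
print(ctrl.get_obs())
E
```

```text
scene {'camera_matrix': array([[417.41931835,   0.        , 318.8510345 ],
       [  0.        , 417.41931835, 197.80059188],
       [  0.        ,   0.        ,   1.        ]]), 'origin': array([ 1.10412765, -0.22605553,  0.98495901]), 'attitude': array([-2.34439926, -1.11463077,  0.35103176])}
top {'camera_matrix': array([[415.31573605,   0.        , 317.56216957],
       [  0.        , 415.31573605, 199.81695779],
       [  0.        ,   0.        ,   1.        ]]), 'origin': array([0.49559827, 0.15215651, 1.18505698]), 'attitude': array([-2.18915555,  2.17869234, -0.11179279])}
{'time': 0.1, 'joint_pos': array([ 1.15402258e+00,  4.23772372e-01,  1.63062969e+00, -1.21686219e-05,
        1.08861130e+00, -1.89925940e-02]), 'qd': array([-0.0004802 ,  0.0010014 , -0.00165238, -0.00045391, -0.00151892,
        0.00080774]), 'joint_efforts': array([-1.02211296e-03, -5.58416426e+01, -2.82446641e+01, -3.27505131e-05,
        2.92383265e-03,  1.91967854e-05]), 'tcp_pos': array([0.24186251, 0.57571218, 0.20361216]), 'ee_rot': array([-6.20654390e-01, -3.07937077e+00,  2.18233782e-03]), 'ft_force': array([ 0.38844172, -0.88595536, -0.6101676 ]), 'torque': array([-0.00970398, -0.00883308,  0.02479177]), 'grip_force': 0.0, 'finger_gap': 0.99470217693153}
```

View pics/scene0.png

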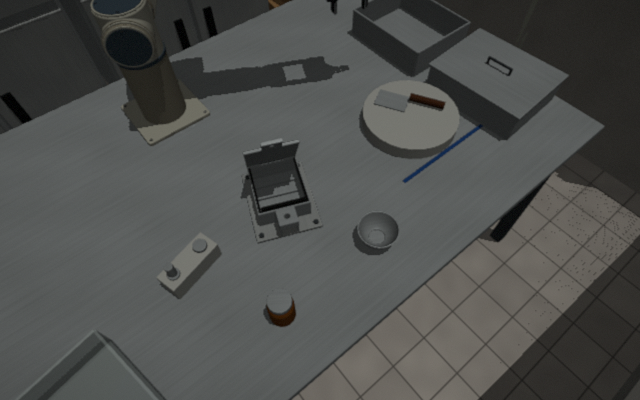

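View pics/top0.png

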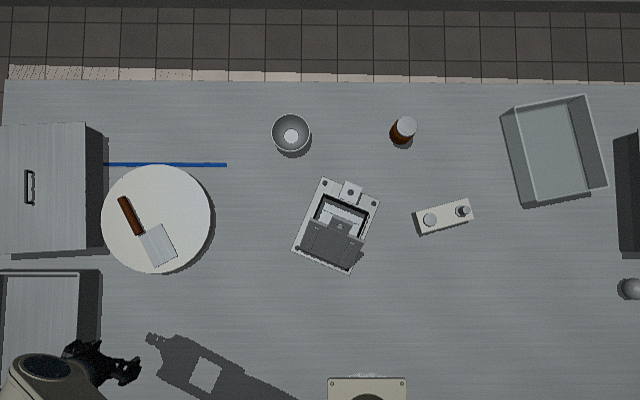

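The top view shows the mould near (337,225) with its ear hole at about (350,192), and the rest with the knob at (463,210) and the plug at (429,219). The scene view shows the cover standing open at (271,152), the ear at (287,215) and the knob at (172,270). I'll enlarge both views to get accurate pixels.

Run:
```python
import cv2,numpy as np
def crop(n,x,y,w,h,f):
    a=cv2.imread(f"pics/{n}0.png")[y:y+h,x:x+w]
    a=cv2.resize(a,None,fx=f,fy=f,interpolation=cv2.INTER_CUBIC)
    for i in range(0,w,10):
        cv2.line(a,(i*f,0),(i*f,6 if i%50 else 14),(0,255,255),1)
        if i%20==0: cv2.putText(a,str(x+i),(i*f,24),0,.35,(0,255,255))
    for j in range(0,h,10):
        cv2.line(a,(0,j*f),(6,j*f),(0,255,255),1)
        if j%20==0: cv2.putText(a,str(y+j),(8,j*f+4),0,.35,(0,255,255))
    return np.clip(a*1.5,0,255).astype('uint8')
cv2.imwrite("pics/c1.png",crop("top",285,170,200,110,4))
cv2.imwrite("pics/c2.png",crop("scene",150,130,190,170,3) if 0 else crop("scene",150,130,190,150,4))
```

```text
(no output)
```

View pics/c1.png

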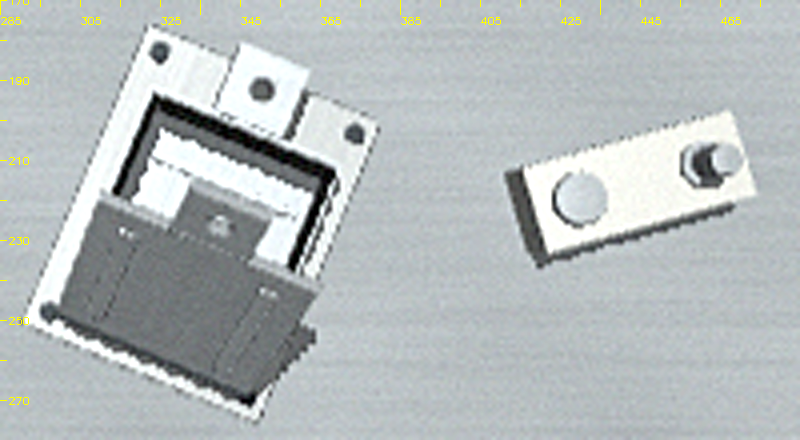

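View pics/c2.png

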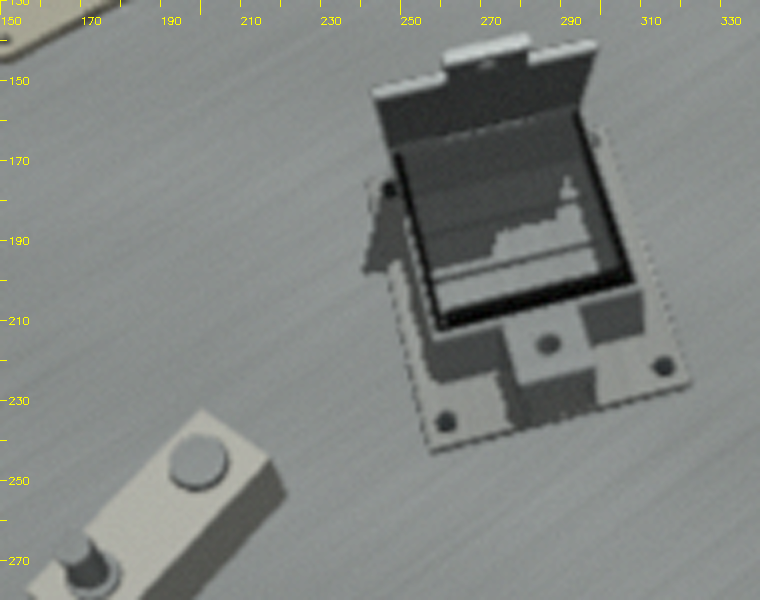

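The top crop shows the ear hole at (350.1,191.9), the cover hole on the dark outer face at (339.9,226.1), the knob top at (466.3,209.6) and the plate corners. The scene crop shows the ear hole at (286.4,215.6) and the knob top at (168.9,266.6). Next I'll fit both cameras together.

```bash
cat > h.py <<'E'
import numpy as np,cv2
from workcell import ctrl
from scipy.spatial.transform import Rotation as R
def proj(n,P):
    i=ctrl.camera_info(n); A=np.array(i["attitude"])
    Rm=R.from_rotvec(A).as_matrix(); p=(np.atleast_2d(P)-i["origin"])@Rm
    q=p@np.array(i["camera_matrix"]).T; return q[:,:2]/q[:,2:]
def rz(a): return R.from_euler('z',a).as_matrix()
E
python3 - <<'E'
from h import *
from scipy.optimize import least_squares
T=lambda l:np.array([(285+a/4-.375,170+b/4-.375) for a,b in l])
S=lambda l:np.array([(150+a/4-.375,130+b/4-.375) for a,b in l])
def res(v):
    mx,my,ma,q,rx,ry,ra=v
    M=lambda P:np.array(P)@rz(ma).T+[mx,my,0]
    cov=lambda r,y,t:[-.08+r*np.cos(q)-t*np.sin(q),y,.07+r*np.sin(q)+t*np.cos(q)]
    W=lambda P:np.array(P)@rz(ra).T+[rx,ry,0]
    o=[]
    # base corners: x centre unknown -> plate offset; use y-edges & far edges via free offset
    o.append(proj("top",M([[.105,0,.07]]))-T([(262,89)]))
    o.append(proj("scene",M([[.105,0,.07]]))-S([(547,344)]))
    o.append(proj("top",M([cov(.185,0,.008)]))-T([(221,226)]))
    # cover corners, outer face free edge
    o.append(proj("scene",M([cov(.16,.07,0),cov(.16,-.07,0)][::-1]))-S([(385,97),(590,48)][::1]))
    o.append(proj("top",M([[-.08-.0+pl[0],s*.09,.01] for s in(1,)]))*0 if 0 else np.zeros((1,2)))
    o.append(proj("top",W([[0,s*.045,.101] ]))-T([(727,160)]))
    o.append(proj("scene",W([[0,s*.045,.101]]))-S([(77,548)]))
    o.append(proj("top",W([[0,-s*.045,.0625]]))-T([(580,199)]))
    o.append(proj("scene",W([[0,-s*.045,.067]]))-S([(198,460)]))
    return np.vstack(o).ravel()
for s in(-1,):
  r=least_squares(res,[.5,.1,-.3,1.2,.55,-.2,.3])
  print(s,r.cost,r.x.round(4)); print(r.fun.reshape(-1,2).round(2))
v=r.x; H=np.array([.105,0,0])@rz(v[2]).T[:]+[v[0],v[1],0]
print("hole",H,"knob",np.array([0,-.045,.081])@rz(v[6]).T+[v[4],v[5],0],"plug",np.array([0,.045,.06])@rz(v[6]).T+[v[4],v[5],0])
M=lambda P:np.array(P)@rz(v[2]).T+[v[0],v[1],0]
print(proj("top",M([[-.08,s*.09,.01] for s in(1,-1)]+[[.13,s*.09,.01] for s in(1,-1)])))
E
```

```text
-1 9.59214759898567 [ 0.5186  0.0892 -0.3973  1.083   0.5558 -0.2105  0.2888]
[[-0.35 -0.08]
 [ 0.11  0.05]
 [-1.06  0.15]
 [-3.19  0.7 ]
 [ 2.09  0.15]
 [ 0.    0.  ]
 [-0.71 -0.72]
 [-1.07 -0.07]
 [-0.59 -0.28]
 [-0.39 -0.23]]
hole [0.61540686 0.04854306 0.        ] knob [ 0.56859195 -0.25359865  0.081     ] plug [ 0.54296346 -0.16732479  0.06      ]
[[293.05528216 241.75198028]
 [352.05642896 266.94232378]
 [322.14736733 173.73722329]
 [380.33511222 198.33495352]]
```

```bash
cat >> h.py <<'E'
MX,MY,MA=.5186,.0892,-.3973
def M(P): return np.array(P)@rz(MA).T+[MX,MY,0]
def inc(P,dz=0):
    o=ctrl.get_obs(); Rm=R.from_rotvec(o["ee_rot"])
    x=np.array([-np.cos(MA),-np.sin(MA),0]); z=np.array([0,0,-1.]); y=np.cross(z,x)
    Rt=R.from_matrix(np.c_[x,y,z])
    print("inc",(Rm.inv().apply(np.array(P)-o["tcp_pos"])/.025).round(2),"tw",np.degrees((Rm.inv()*Rt).as_rotvec()).round(1))
E
python3 - <<'E'
from h import *
inc(M([-.07,0,.30])); inc(M([-.07,0,.215]))
for q in (1.083,.9,.7,.5,.3,.15,.05,0.02):
    r=.15; print(q,M([-.08+r*np.cos(q)-.008*np.sin(q)-.011,0,.07+r*np.sin(q)+.008*np.cos(q)]).round(4), (-.091+r*np.cos(q)-.008*np.sin(q)), .07+r*np.sin(q)+.008*np.cos(q))
E
```

```text
inc [-14.94 -13.66  -3.84] tw [-0.1 -0.  -0. ]
inc [-14.94 -13.66  -0.44] tw [-0.1 -0.  -0. ]
1.083 [0.493  0.0999 0.2063] -0.027764886506517875 0.20625461614736743
0.9 [0.5149 0.0908 0.1925] -0.004025120036420206 0.19247191619028783
0.7 [0.5357 0.082  0.1728] 0.018572586594771748 0.17275139058392958
0.5 [0.5525 0.075  0.1489] 0.036801979974722274 0.14893449128575345
0.3 [0.5646 0.0699 0.122 ] 0.04993631171555017 0.12197072291220579
0.15 [0.5703 0.0675 0.1003] 0.05612015663061754 0.10032588849452823
0.05 [0.5725 0.0666 0.0855] 0.05841270570507951 0.08548687747376148
0.02 [0.5728 0.0664 0.081 ] 0.05881001166644001 0.08099820005733259
```

Emit:
step_arm(
  increments=[
    {"xyz": [0, 0, -2], "jaw": 0},
    {"xyz": [0, 0, -3.8], "jaw": 0},
    {"xyz": [-1.2, -1, -3.8], "jaw": 0},
    {"xyz": [-2.4, -2, -3.8], "jaw": 0},
    {"xyz": [-3.6, -3, -3.8], "jaw": 0},
    {"xyz": [-4.8, -4, -3.8], "jaw": 0},
    {"xyz": [-6, -5.2, -3.8], "jaw": 0},
    {"xyz": [-7.2, -6.4, -3.8], "jaw": 0},
    {"xyz": [-8.4, -7.6, -3.8], "jaw": 0},
    {"xyz": [-9.6, -8.8, -3.8], "jaw": 0},
    {"xyz": [-10.8, -10, -3.8], "jaw": 0},
    {"xyz": [-12, -11, -3.8], "jaw": 0},
  ],
)

```text
$.increments[0]: bad value
```

Run:
```python
from h import *
o=ctrl.get_obs();print(o["time"],o["tcp_pos"],o["finger_gap"],o["ft_force"])
inc(M([-.07,0,.30])); inc(M([-.07,0,.215]))
```

```text
0.1 [0.24186251 0.57571218 0.20361216] 0.99470217693153 [ 0.38844172 -0.88595536 -0.6101676 ]
inc [-14.94 -13.66  -3.84] tw [-0.1 -0.  -0. ]
inc [-14.94 -13.66  -0.44] tw [-0.1 -0.  -0. ]
```

Emit:
step_arm(
  increments=[
    {"xyz": [0, 0, -2], "twist": [0, 0, 0], "jaw": 0},
    {"xyz": [0, 0, -3.8], "twist": [0, 0, 0], "jaw": 0},
    {"xyz": [-1.2, -1, -3.8], "twist": [0, 0, 0], "jaw": 0},
    {"xyz": [-2.4, -2, -3.8], "twist": [0, 0, 0], "jaw": 0},
    {"xyz": [-3.6, -3, -3.8], "twist": [0, 0, 0], "jaw": 0},
    {"xyz": [-4.8, -4, -3.8], "twist": [0, 0, 0], "jaw": 0},
    {"xyz": [-6, -5.2, -3.8], "twist": [0, 0, 0], "jaw": 0},
    {"xyz": [-7.2, -6.4, -3.8], "twist": [0, 0, 0], "jaw": 0},
    {"xyz": [-8.4, -7.6, -3.8], "twist": [0, 0, 0], "jaw": 0},
    {"xyz": [-9.6, -8.8, -3.8], "twist": [0, 0, 0], "jaw": 0},
    {"xyz": [-10.8, -10, -3.8], "twist": [0, 0, 0], "jaw": 0},
    {"xyz": [-12, -11, -3.8], "twist": [0, 0, 0], "jaw": 0},
  ],
)

```text
time: 1.1
tcp_pos: [0.4112, 0.2054, 0.2992]
ee_rot: [-0.62, -3.079, 0.0]
ft_force: [1.5, -0.1, -0.2]
finger_gap: 0.001
grip_force: 0.0
```

Run:
```python
from h import *
o=ctrl.get_obs();print(o["time"],o["tcp_pos"],o["finger_gap"],o["ft_force"])
inc(M([-.07,0,.30])); inc(M([-.07,0,.215]))
```

```text
1.1 [0.41123171 0.20536623 0.29917349] 0.0008826817216326559 [ 1.5269307  -0.10317302 -0.24760436]
inc [-2.96 -2.62 -0.03] tw [-0. -0. -0.]
inc [-2.96 -2.62  3.37] tw [-0. -0. -0.]
```

Emit:
step_arm(
  increments=[
    {"xyz": [-1.2, -1.1, 0], "twist": [0, 0, 0], "jaw": 0},
    {"xyz": [-2.2, -2.0, 0], "twist": [0, 0, 0], "jaw": 0},
    {"xyz": [-2.95, -2.63, 0], "twist": [0, 0, 0], "jaw": 0},
    {"xyz": [-2.95, -2.63, 1], "twist": [0, 0, 0], "jaw": 0},
    {"xyz": [-2.95, -2.63, 2.2], "twist": [0, 0, 0], "jaw": 0},
    {"xyz": [-2.95, -2.63, 3.37], "twist": [0, 0, 0], "jaw": 0},
    {"xyz": [-2.95, -2.63, 3.37], "twist": [0, 0, 0], "jaw": 0},
    {"xyz": [-2.95, -2.63, 3.37], "twist": [0, 0, 0], "jaw": 0},
  ],
)

```text
time: 1.77
tcp_pos: [0.453, 0.118, 0.2142]
ee_rot: [-0.62, -3.076, 0.003]
ft_force: [-0.3, -0.3, 1.0]
finger_gap: -0.001
grip_force: 0.0
```

Run:
```python
from h import *
o=ctrl.get_obs();print(o["time"],o["tcp_pos"],o["finger_gap"],o["ft_force"])
for q in (1.083,.95,.8,.65,.5,.4,.3,.2,.1,.05,0.02):
    r=.15; inc(M([-.08+r*np.cos(q)-.008*np.sin(q)-.011,0,.07+r*np.sin(q)+.008*np.cos(q)]))
t=ctrl.camera("top")[160:290,270:400];s=ctrl.camera("scene")[110:240,210:340]
cv2.imwrite("pics/d1.png",cv2.resize(np.hstack([t,s]),None,fx=3,fy=3))
```

```text
1.7667 [0.45298652 0.1179776  0.214192  ] -0.0007891210479710581 [-0.32158589 -0.28910639  0.95479888]
inc [-1.76 -0.04  0.31] tw [-0.1 -0.2 -0. ]
inc [-2.46 -0.04  0.69] tw [-0.1 -0.2 -0. ]
inc [-3.18 -0.04  1.23] tw [-0.1 -0.2 -0. ]
inc [-3.81 -0.04  1.87] tw [-0.1 -0.2 -0. ]
inc [-4.35 -0.04  2.6 ] tw [-0.1 -0.2 -0. ]
inc [-4.64 -0.04  3.12] tw [-0.1 -0.2 -0. ]
inc [-4.87 -0.03  3.67] tw [-0.1 -0.2 -0. ]
inc [-5.06 -0.03  4.25] tw [-0.1 -0.2 -0. ]
inc [-5.18 -0.03  4.83] tw [-0.1 -0.2 -0. ]
inc [-5.22 -0.03  5.13] tw [-0.1 -0.2 -0. ]
inc [-5.23 -0.03  5.31] tw [-0.1 -0.2 -0. ]
```

View pics/d1.png

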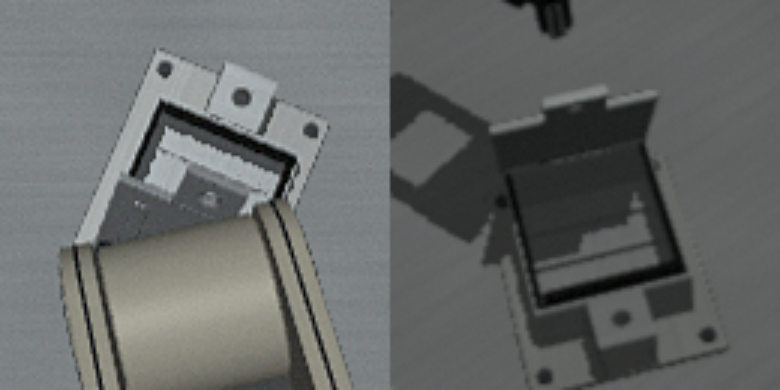

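The picture shows the closed fingers behind the cover (scene crop (555,15)), not touching, with the cover still open. I'll push along the arc.

Emit:
step_arm(
  increments=[
    {"xyz": [-0.8, 0, 0.2], "twist": [0, 0, 0], "jaw": 0},
    {"xyz": [-1.3, 0, 0.3], "twist": [0, 0, 0], "jaw": 0},
    {"xyz": [-1.75, 0, 0.31], "twist": [0, 0, 0], "jaw": 0},
    {"xyz": [-2.1, 0, 0.5], "twist": [0, 0, 0], "jaw": 0},
    {"xyz": [-2.45, 0, 0.7], "twist": [0, 0, 0], "jaw": 0},
    {"xyz": [-2.8, 0, 0.95], "twist": [0, 0, 0], "jaw": 0},
    {"xyz": [-3.18, 0, 1.23], "twist": [0, 0, 0], "jaw": 0},
    {"xyz": [-3.5, 0, 1.55], "twist": [0, 0, 0], "jaw": 0},
    {"xyz": [-3.81, 0, 1.87], "twist": [0, 0, 0], "jaw": 0},
    {"xyz": [-4.1, 0, 2.2], "twist": [0, 0, 0], "jaw": 0},
    {"xyz": [-4.35, 0, 2.6], "twist": [0, 0, 0], "jaw": 0},
    {"xyz": [-4.35, 0, 2.6], "twist": [0, 0, 0], "jaw": 0},
  ],
)

```text
time: 2.87
tcp_pos: [0.5542, 0.0756, 0.1476]
ee_rot: [-0.621, -3.077, 0.002]
ft_force: [0.0, 0.7, 0.1]
finger_gap: 0.0
grip_force: 0.0
```

Run:
```python
from h import *
o=ctrl.get_obs();print(o["time"],o["tcp_pos"],o["finger_gap"],o["ft_force"])
for q in (.5,.4,.3,.2,.1,.05,0.02):
    r=.15; inc(M([-.08+r*np.cos(q)-.008*np.sin(q)-.011,0,.07+r*np.sin(q)+.008*np.cos(q)]))
t=ctrl.camera("top")[160:290,270:400];s=ctrl.camera("scene")[110:240,210:340]
cv2.imwrite("pics/d2.png",cv2.resize(np.hstack([t,s]),None,fx=3,fy=3))
```

```text
2.8667 [0.55416879 0.0755675  0.14764661] 0.00012781811788036858 [0.03002907 0.66540223 0.09881847]
inc [ 0.05 -0.05 -0.05] tw [-0.1 -0.1 -0.1]
inc [-0.24 -0.05  0.47] tw [-0.1 -0.1 -0.1]
inc [-0.48 -0.05  1.03] tw [-0.1 -0.1 -0.1]
inc [-0.66 -0.04  1.6 ] tw [-0.1 -0.1 -0.1]
inc [-0.78 -0.04  2.19] tw [-0.1 -0.1 -0.1]
inc [-0.82 -0.04  2.48] tw [-0.1 -0.1 -0.1]
inc [-0.84 -0.04  2.66] tw [-0.1 -0.1 -0.1]
```

View pics/d2.png

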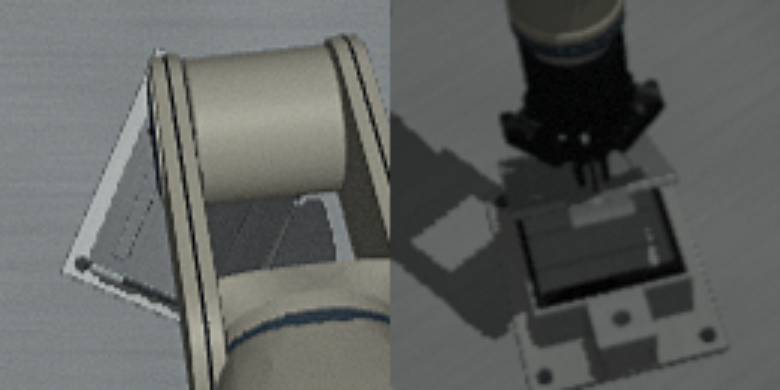

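The cover is swinging down with the fingers on its outer face, now at about half angle (scene crop (590,185)). I'll continue down.

Emit:
step_arm(
  increments=[
    {"xyz": [-0.12, 0, 0.25], "twist": [0, 0, 0], "jaw": 0},
    {"xyz": [-0.24, 0, 0.47], "twist": [0, 0, 0], "jaw": 0},
    {"xyz": [-0.38, 0, 0.75], "twist": [0, 0, 0], "jaw": 0},
    {"xyz": [-0.48, 0, 1.03], "twist": [0, 0, 0], "jaw": 0},
    {"xyz": [-0.58, 0, 1.3], "twist": [0, 0, 0], "jaw": 0},
    {"xyz": [-0.66, 0, 1.6], "twist": [0, 0, 0], "jaw": 0},
    {"xyz": [-0.72, 0, 1.9], "twist": [0, 0, 0], "jaw": 0},
    {"xyz": [-0.78, 0, 2.19], "twist": [0, 0, 0], "jaw": 0},
    {"xyz": [-0.82, 0, 2.4], "twist": [0, 0, 0], "jaw": 0},
    {"xyz": [-0.83, 0, 2.55], "twist": [0, 0, 0], "jaw": 0},
    {"xyz": [-0.83, 0, 2.65], "twist": [0, 0, 0], "jaw": 0},
    {"xyz": [-0.83, 0, 2.65], "twist": [0, 0, 0], "jaw": 0},
  ],
)

```text
time: 3.97
tcp_pos: [0.573, 0.0681, 0.0832]
ee_rot: [-0.621, -3.079, 0.0]
ft_force: [-1.3, -0.7, 0.2]
finger_gap: -0.003
grip_force: 0.0
```

Run:
```python
from h import *
inc([.5686,-.2536,.20]); inc([.5686,-.2536,.064])
```

```text
inc [ -4.82 -11.93  -4.67] tw [-0.  -0.1 -0. ]
inc [ -4.82 -11.93   0.77] tw [-0.  -0.1 -0. ]
```

Emit:
step_arm(
  increments=[
    {"xyz": [0, 0, 0.05], "twist": [0, 0, 0], "jaw": 0},
    {"xyz": [0, 0, 0.1], "twist": [0, 0, 0], "jaw": 0},
    {"xyz": [0, 0, 0.14], "twist": [0, 0, 0], "jaw": 0},
    {"xyz": [0, 0, 0.14], "twist": [0, 0, 0], "jaw": 0},
  ],
)

```text
time: 4.3
tcp_pos: [0.5736, 0.0682, 0.0804]
ee_rot: [0.621, 3.079, 0.0]
ft_force: [0.2, -0.1, 0.2]
finger_gap: -0.002
grip_force: 0.1
```

Emit:
step_arm(
  increments=[
    {"xyz": [0, 0, 0.05], "twist": [0, 0, 0], "jaw": 0},
    {"xyz": [0, 0, 0.1], "twist": [0, 0, 0], "jaw": 0},
    {"xyz": [0, 0, 0.14], "twist": [0, 0, 0], "jaw": 0},
    {"xyz": [0, 0, 0.14], "twist": [0, 0, 0], "jaw": 0},
  ],
)

```text
time: 4.63
tcp_pos: [0.5734, 0.0682, 0.0766]
ee_rot: [-0.621, -3.079, 0.0]
ft_force: [0.2, -0.1, 0.2]
finger_gap: 0.002
grip_force: 0.2
```

Run:
```python
from h import *
t=ctrl.camera("top")[160:290,270:400];s=ctrl.camera("scene")[110:240,210:340]
cv2.imwrite("pics/d3.png",cv2.resize(np.hstack([t,s]),None,fx=3,fy=3))
```

```text
(no output)
```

View pics/d3.png

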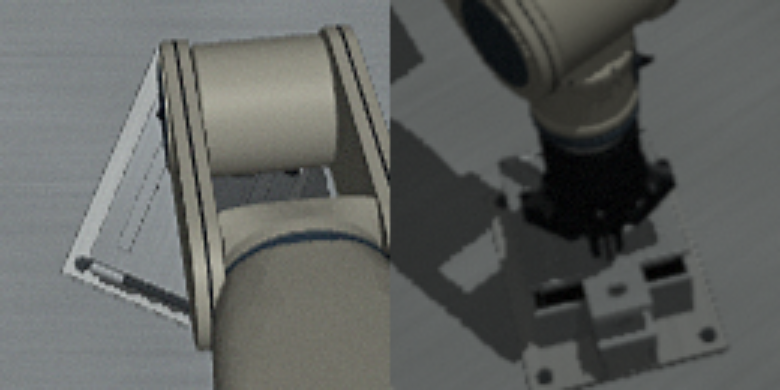

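Run:
```python
from h import *
o=ctrl.get_obs();print(o["tcp_pos"],(np.array(o["tcp_pos"])-[MX,MY,0])@rz(MA),o["ft_force"],o["finger_gap"])
for q in(0,.045,.1,.15,.2):
    print(q,proj("scene",M([-.08+.185*np.cos(q)-.008*np.sin(q),0,.07+.185*np.sin(q)+.008*np.cos(q)])))
print(proj("scene",o["tcp_pos"]))
```

```text
[0.57332818 0.06816331 0.07667828] [0.05860508 0.00177785 0.07667828] [ 0.02694388 -0.68914178 -0.55101226] 0.001650774703690138
0 [[286.2540644  214.04743523]]
0.045 [[285.95041917 212.15941946]]
0.1 [[285.5278426  209.66477312]]
0.15 [[285.09492415 207.22272005]]
0.2 [[284.61615002 204.62000304]]
[[282.73954201 199.56572923]]
```

Emit:
step_arm(
  increments=[
    {"xyz": [0, 0, 0.06], "twist": [0, 0, 0], "jaw": 0},
    {"xyz": [0, 0, 0.12], "twist": [0, 0, 0], "jaw": 0},
    {"xyz": [0, 0, 0.12], "twist": [0, 0, 0], "jaw": 0},
  ],
)

```text
time: 4.98
tcp_pos: [0.5734, 0.0681, 0.0736]
ee_rot: [-0.621, -3.079, 0.0]
ft_force: [-0.6, -0.0, -0.5]
finger_gap: -0.001
grip_force: 0.1
```

Run:
```python
from h import *
o=ctrl.get_obs();print(o["tcp_pos"],o["ft_force"],o["torque"])
s=ctrl.camera("scene")[170:235,240:330]
a=cv2.resize(s,None,fx=8,fy=8,interpolation=cv2.INTER_CUBIC)
cv2.imwrite("pics/d4.png",np.clip(a*1.6,0,255).astype('uint8'))
```

```text
[0.57342016 0.0681288  0.07355469] [-0.60070556 -0.0443133  -0.45959167] [ 0.02414233 -0.02277464 -0.03566451]
```

View pics/d4.png

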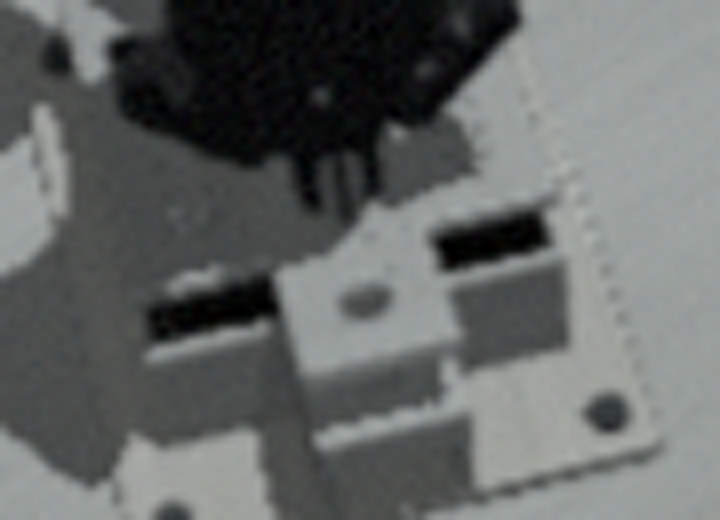

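The crop shows the cover hole at (284.9,206.8), so the cover angle is about 0.15 and it isn't down yet. The finger ends are visible at about (282,195), higher than the TCP projects. I'll check the visible tip offset against d1 and d2 numerically.

Run:
```python
from h import *
for p in ([.453,.118,.2142],[.5542,.0756,.1476],[.5734,.0681,.0736]):
    for d in(0,.01,.02): print(p,d,proj("scene",np.array(p)+[0,0,d]).round(1))
    print()
a=cv2.imread("pics/d1.png")[0:60,390:780]; b=cv2.imread("pics/d2.png")[90:240,390:780]
cv2.imwrite("pics/e.png",np.clip(cv2.resize(np.vstack([a,b]),None,fx=2,fy=2)*2.0,0,255).astype('uint8'))
```

```text
[0.453, 0.118, 0.2142] 0 [[265.8 127.7]]
[0.453, 0.118, 0.2142] 0.01 [[265.3 124.9]]
[0.453, 0.118, 0.2142] 0.02 [[264.8 122. ]]

[0.5542, 0.0756, 0.1476] 0 [[278.2 177.4]]
[0.5542, 0.0756, 0.1476] 0.01 [[277.9 175. ]]
[0.5542, 0.0756, 0.1476] 0.02 [[277.5 172.5]]

[0.5734, 0.0681, 0.0736] 0 [[282.8 200.2]]
[0.5734, 0.0681, 0.0736] 0.01 [[282.5 198.1]]
[0.5734, 0.0681, 0.0736] 0.02 [[282.2 196. ]]
```

View pics/e.png

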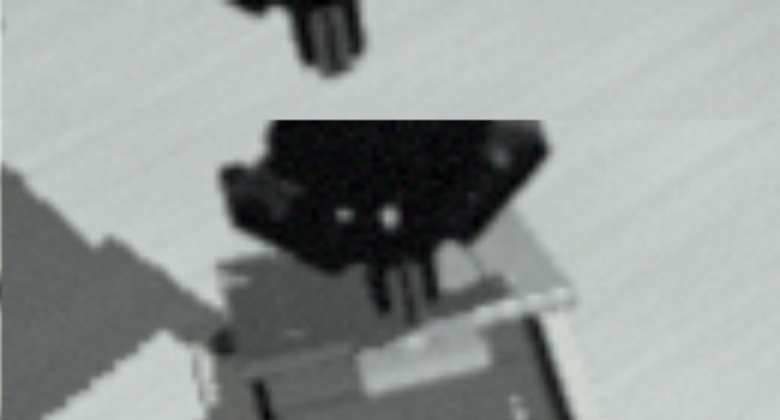

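In all three pictures the finger tips sit about 20 mm above the reported TCP, so the cover just needs more travel. I'll push on until the force rises.

Emit:
step_arm(
  increments=[
    {"xyz": [0, 0, 0.1], "twist": [0, 0, 0], "jaw": 0},
    {"xyz": [0, 0, 0.2], "twist": [0, 0, 0], "jaw": 0},
    {"xyz": [0, 0, 0.3], "twist": [0, 0, 0], "jaw": 0},
    {"xyz": [0, 0, 0.3], "twist": [0, 0, 0], "jaw": 0},
  ],
)

```text
time: 5.37
tcp_pos: [0.5732, 0.0681, 0.0657]
ee_rot: [-0.621, -3.079, 0.0]
ft_force: [0.7, -0.3, 0.0]
finger_gap: -0.0
grip_force: 0.0
```

Emit:
step_arm(
  increments=[
    {"xyz": [0, 0, 0.05], "twist": [0, 0, 0], "jaw": 0},
    {"xyz": [0, 0, 0.12], "twist": [0, 0, 0], "jaw": 0},
    {"xyz": [0, 0, 0.12], "twist": [0, 0, 0], "jaw": 0},
  ],
)

```text
time: 5.62
tcp_pos: [0.5734, 0.0681, 0.063]
ee_rot: [-0.621, -3.079, 0.0]
ft_force: [0.6, -0.5, -0.5]
finger_gap: -0.001
grip_force: 0.0
```

```bash
cat >> h.py <<'E'
def holepx(c=(285,209)):
    g=cv2.cvtColor(ctrl.camera("scene"),cv2.COLOR_BGR2GRAY).astype(float)
    x0,y0=int(c[0])-6,int(c[1])-8; w=g[y0:y0+15,x0:x0+12]
    return w.astype(int),x0,y0
E
python3 - <<'E'
from h import *
w,x,y=holepx(); print(x,y); print(w)
E
```

```text
279 201
[[ 47  47  45  48  53  82  96  97  98  99  97  93]
 [ 47  45  51  73  83  94  96  94  96 100  99  97]
 [ 49  54  76  89  95  98  99  97  97 100  98  97]
 [ 76  86  94  98  98  98  99  97  98  97  98  98]
 [ 96  99  99  98  99  98  98  96  98  99 100 100]
 [ 99  99  98  98  97 100  99 100 100  99  99  99]
 [ 99 100 100 100 100 100  98  98  96  99  98  98]
 [100 101  99  99  97  89  84  80  78  89  96  98]
 [ 99  98  99  98  86  68  61  57  57  67  84  96]
 [ 97  98  98  95  72  53  50  49  47  51  76  93]
 [ 98  99  99  92  68  51  48  48  48  53  78  94]
 [ 99  97  99  97  78  58  57  55  54  66  89  97]
 [ 99  98  97  98  92  88  83  80  85  91  98  99]
 [ 98  98  98  98  97  98  95  95  99 100  99 100]
 [ 99  97  98  99 101  99 100 100 101 101 101 102]]
```

Emit:
step_arm(
  increments=[
    {"xyz": [0, 0, 0.1], "twist": [0, 0, 0], "jaw": 0},
    {"xyz": [0, 0, 0.2], "twist": [0, 0, 0], "jaw": 0},
    {"xyz": [0, 0, 0.28], "twist": [0, 0, 0], "jaw": 0},
    {"xyz": [0, 0, 0.28], "twist": [0, 0, 0], "jaw": 0},
  ],
)

```text
time: 6.0
tcp_pos: [0.5739, 0.0681, 0.0562]
ee_rot: [0.62, 3.079, 0.0]
ft_force: [1.7, -0.9, 2.1]
finger_gap: -0.0
grip_force: 1.0
```

Emit:
step_arm(
  increments=[
    {"xyz": [0, 0, 0.06], "twist": [0, 0, 0], "jaw": 0},
    {"xyz": [0, 0, 0.12], "twist": [0, 0, 0], "jaw": 0},
    {"xyz": [0, 0, 0.12], "twist": [0, 0, 0], "jaw": 0},
  ],
)

```text
time: 6.25
tcp_pos: [0.5741, 0.068, 0.0535]
ee_rot: [0.62, 3.078, 0.0]
ft_force: [1.8, -2.6, 4.6]
finger_gap: 0.0
grip_force: 2.0
```

Run:
```python
from h import *
o=ctrl.get_obs();print(o["tcp_pos"],o["ft_force"],o["joint_efforts"])
w,x,y=holepx(); print(x,y); print(w)
```

```text
[0.57414635 0.0680187  0.05352483] [ 1.79928612 -2.63716897  4.64585514] [ 1.17424976e+00 -5.28575420e+01 -1.75546342e+01  4.10584565e-01
  4.41231094e-01 -4.49647894e-03]
279 201
[[ 41  41  40  38  27  31  56  80  95 100  99  98]
 [ 48  46  46  39  39  44  76  95 100  98  99  98]
 [ 47  48  45  47  47  54  83  98  98  99  99  98]
 [ 48  48  47  48  73  86  93  97  97  89  95  98]
 [ 47  47  49  55  82  88  95  99  98  95  95 101]
 [ 54  55  78  89  95  96  98 100  99 100  98  97]
 [ 87  89  96 100 100 100  98  98  99  98  99 100]
 [ 99 101 101 100 101 100  99 101 100 100 100 100]
 [100 101 101 100 101 100 100 100 101 102 100 100]
 [101 100 101 100 101 100  97  96  93  97 100 100]
 [101 101 100 100  98  87  73  67  68  73  86  94]
 [100 100 100  99  90  68  55  48  51  48  58  88]
 [ 99  99 100  98  81  60  52  56  56  49  54  86]
 [100 100  99  98  79  64  54  53  48  46  63  91]
 [ 99 101 100 100  90  73  57  49  48  60  84  98]]
```

The seal pushes back (4.6 N, hole row about 212.7, angle about 0.03), so the cover is down on the seal. From the contact, the true tips are about 26 mm above the reported TCP. Now on to the pin.

Emit:
step_arm(
  increments=[
    {"xyz": [0, 0, -1.2], "twist": [0, 0, 0], "jaw": 0},
    {"xyz": [0, 0, -2.4], "twist": [0, 0, 0], "jaw": 10},
    {"xyz": [0, 0, -4], "twist": [0, 0, 0], "jaw": 40},
    {"xyz": [-0.5, -1.2, -5], "twist": [0, 0, 0], "jaw": 40},
    {"xyz": [-1, -2.5, -5], "twist": [0, 0, 0], "jaw": 40},
    {"xyz": [-1.6, -4, -5], "twist": [0, 0, 0], "jaw": 40},
    {"xyz": [-2.2, -5.5, -5], "twist": [0, 0, 0], "jaw": 40},
    {"xyz": [-2.8, -7, -5], "twist": [0, 0, 0], "jaw": 40},
    {"xyz": [-3.4, -8.5, -5], "twist": [0, 0, 0], "jaw": 40},
    {"xyz": [-4, -10, -5], "twist": [0, 0, 0], "jaw": 40},
    {"xyz": [-4.5, -11.2, -5], "twist": [0, 0, 0], "jaw": 40},
    {"xyz": [-4.8, -11.9, -5], "twist": [0, 0, 0], "jaw": 40},
  ],
)

```text
time: 7.3
tcp_pos: [0.5678, -0.2557, 0.1777]
ee_rot: [-0.624, -3.078, -0.0]
ft_force: [-0.1, -0.2, -0.8]
finger_gap: 0.464
grip_force: 0.0
```

Run:
```python
from h import *
inc([.5686,-.2536,.10]); o=ctrl.get_obs(); print(o["tcp_pos"],o["finger_gap"],o["ft_force"])
w,x,y=holepx(); print(x,y); print(w)
```

```text
inc [0.   0.09 3.11] tw [-0.  -0.1 -0.2]
[ 0.56784051 -0.25567176  0.17768142] 0.4640395080152372 [-0.10811093 -0.2424123  -0.75252961]
279 201
[[ 98  97  96  94  95  97  96  97  97  99  98  97]
 [ 99  97  95  95  95  95  97  98  97  94  96  99]
 [ 97  97  96  90  91  93  96  99 100  96  97  99]
 [ 92  93  96  95  97  97  97  99  98  97  97  97]
 [ 95  97  99 100 100  98  98  98  98 100  98 100]
 [100 100  99  99  99  98 100  99  99  99 100  99]
 [ 99 100  98  99 101 100 101 100 100 100  99  99]
 [100 100 100 101 100 100  97  92  91  94  98  98]
 [101 100 101  99  95  87  75  66  65  70  85  96]
 [101  99  99  96  83  67  56  51  48  50  76  95]
 [ 98  99  99  94  71  53  49  47  46  49  76  95]
 [ 98  98  99  93  73  56  54  55  53  61  85  98]
 [ 99  99  99  96  87  81  77  73  75  85  97 100]
 [ 97  98  98  98  97  97  95  94  97  98 101 100]
 [ 99  98  98 100  98 100 101 100 101 101 102 102]]
```

Emit:
step_arm(
  increments=[
    {"xyz": [0, 0.09, 1], "twist": [0, 0, 0], "jaw": 40},
    {"xyz": [0, 0.09, 2], "twist": [0, 0, 0], "jaw": 40},
    {"xyz": [0, 0.09, 3], "twist": [0, 0, 0], "jaw": 40},
    {"xyz": [0, 0.09, 3.5], "twist": [0, 0, 0], "jaw": 40},
    {"xyz": [0, 0.09, 3.8], "twist": [0, 0, 0], "jaw": 40},
    {"xyz": [0, 0.09, 4.1], "twist": [0, 0, 0], "jaw": 40},
    {"xyz": [0, 0.09, 4.1], "twist": [0, 0, 0], "jaw": 40},
  ],
)

```text
time: 7.93
tcp_pos: [0.5694, -0.2501, 0.075]
ee_rot: [-0.62, -3.078, -0.001]
ft_force: [0.3, -0.1, 0.8]
finger_gap: 0.467
grip_force: 0.0
```

Run:
```python
from h import *
inc([.5686,-.2536,.041]); o=ctrl.get_obs(); print(o["tcp_pos"],o["finger_gap"],o["ft_force"])
s=ctrl.camera("scene"); s=s[215:300,130:230]
cv2.imwrite("pics/f.png",np.clip(cv2.resize(s,None,fx=7,fy=7,interpolation=cv2.INTER_CUBIC)*1.8,0,255).astype('uint8'))
```

```text
inc [-0.03 -0.14  1.36] tw [ 0.  -0.1 -0. ]
[ 0.56940576 -0.25009537  0.07495127] 0.4673501600608917 [ 0.34753387 -0.11498274  0.83506212]
```

View pics/f.png

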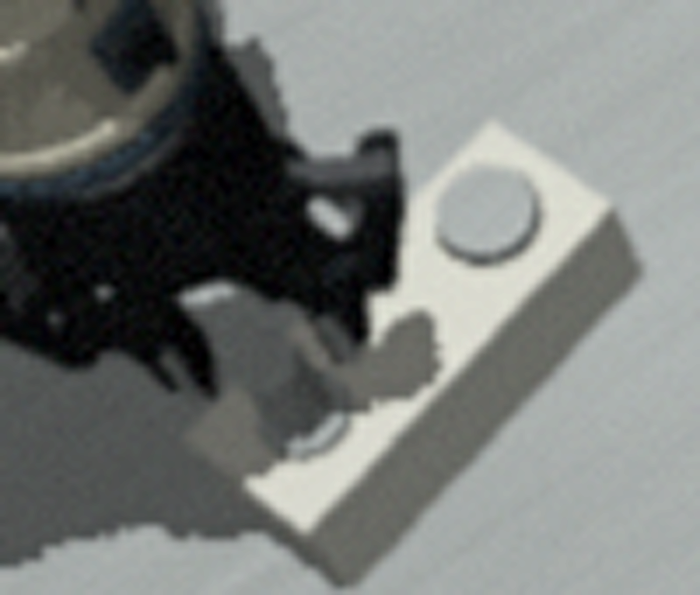

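The picture shows the knob between the two fingers, whose tips are at about (159,271) and (181,264) with midpoint (170,267). The plug at (199,245) is clear. Tip height there agrees with TCP + 26 mm, so I'll descend and grip.

Emit:
step_arm(
  increments=[
    {"xyz": [-0.03, -0.1, 0.4], "twist": [0, 0, 0], "jaw": 40},
    {"xyz": [-0.03, -0.12, 0.8], "twist": [0, 0, 0], "jaw": 40},
    {"xyz": [-0.03, -0.12, 1.15], "twist": [0, 0, 0], "jaw": 40},
    {"xyz": [-0.03, -0.12, 1.36], "twist": [0, 0, 0], "jaw": 40},
    {"xyz": [-0.03, -0.12, 1.36], "twist": [0, 0, 0], "jaw": 40},
  ],
)

```text
time: 8.4
tcp_pos: [0.5682, -0.2531, 0.0402]
ee_rot: [-0.62, -3.077, -0.001]
ft_force: [-0.6, -1.0, -0.2]
finger_gap: 0.469
grip_force: 0.0
```

Emit:
step_arm(
  increments=[
    {"xyz": [0, 0, 0], "twist": [0, 0, 0], "jaw": 30},
    {"xyz": [0, 0, 0], "twist": [0, 0, 0], "jaw": 20},
    {"xyz": [0, 0, 0], "twist": [0, 0, 0], "jaw": 10},
    {"xyz": [0, 0, 0], "twist": [0, 0, 0], "jaw": 10},
    {"xyz": [0, 0, 0], "twist": [0, 0, 0], "jaw": 10},
  ],
  squeeze=70,
)

```text
time: 8.82
tcp_pos: [0.5694, -0.2536, 0.0421]
ee_rot: [0.621, 3.079, -0.0]
ft_force: [-0.0, -0.0, -0.0]
finger_gap: 0.237
grip_force: 68.4
```

Emit:
step_arm(
  increments=[
    {"xyz": [0, 0, -0.5], "twist": [0, 0, 0], "jaw": 10},
    {"xyz": [0, 0, -1.2], "twist": [0, 0, 0], "jaw": 10},
    {"xyz": [0, 0, -2.2], "twist": [0, 0, 0], "jaw": 10},
    {"xyz": [0, 0, -3.4], "twist": [0, 0, 0], "jaw": 10},
    {"xyz": [0, 0, -4.6], "twist": [0, 0, 0], "jaw": 10},
    {"xyz": [0, 0, -4.6], "twist": [0, 0, 0], "jaw": 10},
  ],
)

```text
time: 9.32
tcp_pos: [0.573, -0.2553, 0.1642]
ee_rot: [0.619, 3.069, -0.004]
ft_force: [1.3, 0.3, -1.2]
finger_gap: 0.236
grip_force: 68.5
```

Run:
```python
from h import *
o=ctrl.get_obs(); print(o["tcp_pos"],o["finger_gap"],o["ft_force"])
g=cv2.cvtColor(ctrl.camera("top"),cv2.COLOR_BGR2GRAY).astype(int)
print(g[183:201,340:362]); q=.055
print(proj("top",M([-.08+.185*np.cos(q)-.008*np.sin(q),0,.07+.185*np.sin(q)+.008*np.cos(q)])))
w,x,y=holepx((286,211)); w2=np.clip(95-w,0,None)*(w<90); w2[:4]=0; ys,xs=np.mgrid[:15,:12]; print("scene hole",x+(w2*xs).sum()/w2.sum(),y+(w2*ys).sum()/w2.sum())
inc([.6154,.0485,.16])
```

```text
[ 0.5729651  -0.2552748   0.16422078] 0.23600789615913376 [ 1.30535466  0.32178672 -1.18106179]
[[117 135 140 117 133 185 191 185 181 181 181 185 182 175 174 164 141 135
  134 131 136 136]
 [161 159 109  67 181 190 183 181 185 184 182 177 182 183 185 181 173 159
  142 130 131 137]
 [174 177 134  84 190 184 183 180 179 179 177 186 182 181 178 183 184 179
  172 159 145 131]
 [172 175 118 133 175 178 178 180 181 178 180 182 181 181 183 178 180 179
  182 182 173 166]
 [173 178  99 173 181 179 177 177 178 183 186 186 185 181 181 178 178 182
  179 177 181 184]
 [174 144 162 179 178 177 181 182 163 151 159 140 171 186 179 175 174 176
  181 177 177 178]
 [175 112 180 178 176 175 179 184 145  90  82  76  94 158 182 181 178 176
  175 181 181 186]
 [151 126 181 180 178 179 179 168 103  61  57  41  41  97 152 174 177 177
  174 175 178 172]
 [ 88 172 181 175 178 175 185 168  76  71  71  70  46  43 143 174 173 168
  172 175 183 162]
 [ 90 188 180 176 175 177 179 164  78  74  77  76  49  75 159 180 175 175
  166 173 181 113]
 [130 181 176 184 177 178 179 182  82  64  66  68  51  77 156 178 174 177
  176 179 163  73]
 [165 182 177 173 176 180 179 183 151 105  71  85  71 129 174 179 175 173
  179 191 122  61]
 [183 172 173 176 179 174 177 181 182 172 152 150 159 148 180 172 173 178
  175 167  79  68]
 [186 180 181 177 171 173 179 174 180 180 177 176 182 170 180 176 177 177
  182 116  71  68]
 [129 182 183 180 177 175 171 174 175 175 174 178 179 177 177 174 174 178
  191  82  61  64]
 [161 168 123 141 184 183 178 176 171 172 176 173 178 179 175 177 177 181
  153  67  63  61]
 [179 174 161 153 120 146 184 182 180 178 177 177 171 175 171 174 175 189
  109  66  65 151]
 [172 177 177 173 155 160 135 121 144 182 180 179 179 178 173 176 178 170
   83  63  58 177]]
[[350.29444905 191.3153346 ]]
scene hole 286.0595744680851 210.9276595744681
inc [ 3.02 11.86 -0.04] tw [-0.   0.2 -0. ]
```

Emit:
step_arm(
  increments=[
    {"xyz": [0.3, 1, 0], "twist": [0, 0, 0], "jaw": 10},
    {"xyz": [0.6, 2.2, 0], "twist": [0, 0, 0], "jaw": 10},
    {"xyz": [0.9, 3.5, 0], "twist": [0, 0, 0], "jaw": 10},
    {"xyz": [1.2, 4.8, 0], "twist": [0, 0, 0], "jaw": 10},
    {"xyz": [1.5, 6.1, 0], "twist": [0, 0, 0], "jaw": 10},
    {"xyz": [1.8, 7.4, 0], "twist": [0, 0, 0], "jaw": 10},
    {"xyz": [2.2, 8.7, 0], "twist": [0, 0, 0], "jaw": 10},
    {"xyz": [2.5, 10, 0], "twist": [0, 0, 0], "jaw": 10},
    {"xyz": [2.8, 11, 0], "twist": [0, 0, 0], "jaw": 10},
    {"xyz": [3, 11.8, 0], "twist": [0, 0, 0], "jaw": 10},
    {"xyz": [3, 11.8, 0], "twist": [0, 0, 0], "jaw": 10},
    {"xyz": [3, 11.8, 0], "twist": [0, 0, 0], "jaw": 10},
  ],
)

```text
time: 10.42
tcp_pos: [0.6135, 0.0483, 0.1557]
ee_rot: [-0.617, -3.078, 0.001]
ft_force: [-0.4, 0.6, -0.4]
finger_gap: 0.238
grip_force: 68.7
```

Run:
```python
from h import *
o=ctrl.get_obs(); print(o["tcp_pos"],o["qd"].round(3),o["finger_gap"],o["ft_force"])
inc([.616,.048,.123])
```

```text
[0.61347336 0.04832159 0.15567426] [-0.037 -0.008  0.005 -0.008  0.002 -0.008] 0.23790111314109227 [-0.43628689  0.61126668 -0.4393743 ]
inc [-0.1   0.03  1.31] tw [-0.1 -0.1  0.1]
```

Emit:
step_arm(
  increments=[
    {"xyz": [-0.1, 0.03, 0.4], "twist": [0, 0, 0], "jaw": 10},
    {"xyz": [-0.1, 0.03, 0.8], "twist": [0, 0, 0], "jaw": 10},
    {"xyz": [-0.1, 0.03, 1.1], "twist": [0, 0, 0], "jaw": 10},
    {"xyz": [-0.1, 0.03, 1.1], "twist": [0, 0, 0], "jaw": 10},
    {"xyz": [-0.1, 0.03, 1.1], "twist": [0, 0, 0], "jaw": 10},
  ],
)

```text
time: 10.83
tcp_pos: [0.6162, 0.0463, 0.1281]
ee_rot: [-0.622, -3.077, 0.001]
ft_force: [-0.2, 0.2, -0.8]
finger_gap: 0.236
grip_force: 68.7
```

Run:
```python
from h import *
o=ctrl.get_obs(); print(o["tcp_pos"],o["ft_force"])
inc([.616,.048,.11])
g=cv2.cvtColor(ctrl.camera("scene"),cv2.COLOR_BGR2GRAY).astype(int)
print(proj("scene",[o["tcp_pos"]+np.array([-.0008,0,d]) for d in(-.0271,.013,.019)]))
print(g[192:218,272:300])
```

```text
[0.61618854 0.0463172  0.12808148] [-0.19162962  0.17555216 -0.82312376]
inc [0.03 0.06 0.72] tw [-0.1 -0.1 -0.1]
[[284.81334236 209.73928749]
 [283.49203555 200.96368741]
 [283.2867687  199.60038575]]
[[  6   8   7   2   8   9  26  42  47  47  47  50  50  48  41  24  29  37
   29  12  19  70  95 101  95  93 101  96]
 [  8  11   5  10   6  10  20  37  47  49  48  49  46  43  38  25  21  36
   30  12  17  62  93 100  80  75  88  94]
 [ 31  12   8  10  18  31  28  35  43  44  45  45  43  41  36  27  20  34
   36  18   6  51  88  98  93  90  95  96]
 [ 38  13   9   5  21  38  32  31  38  43  42  42  43  40  40  24  20  32
   34  16  13  46  86 100 100 101 101  98]
 [ 46  25   9  11  23  35  31  23  36  42  44  42  42  40  37  26  13  33
   38  27  26  59  90 100  99 104 101  98]
 [ 48  33  11   2  19  36  33  26  35  42  43  41  42  41  39  28  18  34
   44  59  76  89  95  98 100 101 100  99]
 [ 47  37  18   5  20  35  37  27  36  42  42  41  42  42  40  33  19  33
   47  74  93 100  98  99 100 101 102 100]
 [ 47  43  21   2  11  31  39  28  35  43  43  41  41  39  39  35  28  35
   59
[... 1444 characters left out ...]
 45  46  44  46  46  49  48  48  48  47  45  44  47  49  51  52  62  87
   98 100 101  99 100 101  95  69  50  48]
 [ 43  44  42  42  43  46  48  50  48  49  49  44  46  50  58  67  84  97
  100 101 101  99 101 102 101  75  51  47]
 [ 43  43  42  41  42  48  47  49  46  48  46  49  54  75  88  91  98 101
  101 101 101 102 102 103 102  83  56  49]
 [ 42  43  42  44  41  46  49  49  49  49  53  77  88  98 101 101 103 103
  103 101 103 102 103 100 102  90  64  49]
 [ 43  43  42  41  43  42  47  49  53  77  89  97 104 102 102 104 103 101
  102 102 103 100 102 100  93  82  73  81]
 [ 44  44  41  42  40  43  50  54  78  99 102 101 101 102 101 102 102 100
  102 100  92  86  82  75  67  64  78  96]]
```

The shaft shows at about (284.5,209), as predicted. I'll lower it slowly while watching the force.

Emit:
step_arm(
  increments=[
    {"xyz": [0.02, 0.05, 0.2], "twist": [0, 0, 0], "jaw": 10},
    {"xyz": [0.02, 0.05, 0.4], "twist": [0, 0, 0], "jaw": 10},
    {"xyz": [0.02, 0.05, 0.6], "twist": [0, 0, 0], "jaw": 10},
    {"xyz": [0.02, 0.05, 0.6], "twist": [0, 0, 0], "jaw": 10},
  ],
)

```text
time: 11.22
tcp_pos: [0.6163, 0.0485, 0.1131]
ee_rot: [-0.62, -3.078, 0.001]
ft_force: [0.6, -0.8, -1.1]
finger_gap: 0.235
grip_force: 68.7
```

Emit:
step_arm(
  increments=[
    {"xyz": [0, 0, 0.1], "twist": [0, 0, 0], "jaw": 10},
    {"xyz": [0, 0, 0.2], "twist": [0, 0, 0], "jaw": 10},
    {"xyz": [0, 0, 0.3], "twist": [0, 0, 0], "jaw": 10},
    {"xyz": [0, 0, 0.3], "twist": [0, 0, 0], "jaw": 10},
  ],
)

```text
time: 11.55
tcp_pos: [0.6167, 0.0485, 0.1063]
ee_rot: [-0.621, -3.079, 0.0]
ft_force: [-0.5, 0.1, 0.0]
finger_gap: 0.235
grip_force: 68.7
```

Emit:
step_arm(
  increments=[
    {"xyz": [-0.02, 0, 0.1], "twist": [0, 0, 0], "jaw": 10},
    {"xyz": [-0.02, 0, 0.25], "twist": [0, 0, 0], "jaw": 10},
    {"xyz": [-0.02, 0, 0.4], "twist": [0, 0, 0], "jaw": 10},
    {"xyz": [-0.02, 0, 0.4], "twist": [0, 0, 0], "jaw": 10},
  ],
)

```text
time: 11.88
tcp_pos: [0.617, 0.0483, 0.0959]
ee_rot: [-0.621, -3.079, 0.0]
ft_force: [-0.5, -0.3, -0.8]
finger_gap: 0.238
grip_force: 68.7
```

Emit:
step_arm(
  increments=[
    {"xyz": [0, 0, 0.1], "twist": [0, 0, 0], "jaw": 10},
    {"xyz": [0, 0, 0.25], "twist": [0, 0, 0], "jaw": 10},
    {"xyz": [0, 0, 0.4], "twist": [0, 0, 0], "jaw": 10},
    {"xyz": [0, 0, 0.4], "twist": [0, 0, 0], "jaw": 10},
  ],
)

```text
time: 12.22
tcp_pos: [0.617, 0.0482, 0.0859]
ee_rot: [-0.62, -3.079, 0.001]
ft_force: [0.6, 0.4, -0.1]
finger_gap: 0.241
grip_force: 68.7
```

Run:
```python
from h import *
o=ctrl.get_obs(); print(o["tcp_pos"],o["ft_force"],o["torque"])
```

```text
[0.61700349 0.04824645 0.08590347] [ 0.55192188  0.37056765 -0.1039725 ] [-0.03459962 -0.02540921  0.03026407]
```

The tip is at about 59 mm with no load, so it's inside both holes. Continuing until the collar bears on the cover.

Emit:
step_arm(
  increments=[
    {"xyz": [0, 0, 0.12], "twist": [0, 0, 0], "jaw": 10},
    {"xyz": [0, 0, 0.25], "twist": [0, 0, 0], "jaw": 10},
    {"xyz": [0, 0, 0.38], "twist": [0, 0, 0], "jaw": 10},
    {"xyz": [0, 0, 0.5], "twist": [0, 0, 0], "jaw": 10},
    {"xyz": [0, 0, 0.5], "twist": [0, 0, 0], "jaw": 10},
  ],
  squeeze=100,
)

```text
time: 12.63
tcp_pos: [0.6176, 0.0482, 0.0738]
ee_rot: [-0.621, -3.08, 0.0]
ft_force: [0.2, -0.5, -0.3]
finger_gap: 0.229
grip_force: 97.7
```

Emit:
step_arm(
  increments=[
    {"xyz": [0, 0, 0.1], "twist": [0, 0, 0], "jaw": 10},
    {"xyz": [0, 0, 0.2], "twist": [0, 0, 0], "jaw": 10},
    {"xyz": [0, 0, 0.2], "twist": [0, 0, 0], "jaw": 10},
  ],
)

```text
time: 12.88
tcp_pos: [0.6179, 0.0482, 0.0692]
ee_rot: [0.621, 3.079, 0.0]
ft_force: [0.0, -0.8, 1.0]
finger_gap: 0.228
grip_force: 97.8
```

Emit:
step_arm(
  increments=[
    {"xyz": [0, 0, 0.08], "twist": [0, 0, 0], "jaw": 10},
    {"xyz": [0, 0, 0.16], "twist": [0, 0, 0], "jaw": 10},
    {"xyz": [0, 0, 0.16], "twist": [0, 0, 0], "jaw": 10},
  ],
)

```text
time: 13.13
tcp_pos: [0.6181, 0.0481, 0.0654]
ee_rot: [0.62, 3.078, 0.0]
ft_force: [2.3, -2.7, 4.6]
finger_gap: 0.23
grip_force: 97.8
```

Emit:
step_arm(
  increments=[
    {"xyz": [0.04, 0, 0.06], "twist": [0, 0, 0], "jaw": 10},
    {"xyz": [0.04, 0, 0.12], "twist": [0, 0, 0], "jaw": 10},
    {"xyz": [0.04, 0, 0.12], "twist": [0, 0, 0], "jaw": 10},
  ],
)

```text
time: 13.38
tcp_pos: [0.6182, 0.0483, 0.0643]
ee_rot: [0.62, 3.077, 0.0]
ft_force: [-1.2, -2.9, 14.9]
finger_gap: 0.227
grip_force: 100.2
```

Emit:
step_arm(
  increments=[
    {"xyz": [0, 0, 0.06], "twist": [0, 0, 0], "jaw": 10},
    {"xyz": [0, 0, 0.12], "twist": [0, 0, 0], "jaw": 10},
    {"xyz": [0, 0, 0.12], "twist": [0, 0, 0], "jaw": 10},
  ],
)

```text
time: 13.63
tcp_pos: [0.6184, 0.0483, 0.0637]
ee_rot: [0.62, 3.076, 0.001]
ft_force: [-7.9, -4.2, 35.9]
finger_gap: 0.229
grip_force: 102.5
```

The stop is hard: 15 to 36 N over 0.6 mm at the predicted shut height of 65 mm. I'll ease off slightly and check that it holds steady.

Emit:
step_arm(
  increments=[
    {"xyz": [0, 0, -0.06], "twist": [0, 0, 0], "jaw": 10},
    {"xyz": [0, 0, -0.06], "twist": [0, 0, 0], "jaw": 10},
    {"xyz": [0, 0, -0.06], "twist": [0, 0, 0], "jaw": 10},
    {"xyz": [0, 0, -0.06], "twist": [0, 0, 0], "jaw": 10},
    {"xyz": [0, 0, -0.06], "twist": [0, 0, 0], "jaw": 10},
    {"xyz": [0, 0, -0.06], "twist": [0, 0, 0], "jaw": 10},
  ],
)

```text
time: 14.13
tcp_pos: [0.6183, 0.0483, 0.064]
ee_rot: [0.62, 3.076, 0.001]
ft_force: [-4.0, -4.0, 25.1]
finger_gap: 0.23
grip_force: 100.6
```

Run:
```python
from h import *
q0=[M([-.08+.21*np.cos(q)-.008*np.sin(q),y,.07+.21*np.sin(q)+.008*np.cos(q)]) for q in(0,.045) for y in(-.025,.025)]
print(proj("scene",np.array(q0)))
g=cv2.cvtColor(ctrl.camera("scene"),cv2.COLOR_BGR2GRAY).astype(int)
print(g[206:230,278:302])
o=ctrl.get_obs(); print(o["tcp_pos"],o["ft_force"],o["torque"])
```

```text
[[278.91875858 224.66332824]
 [298.23727651 219.75149609]
 [278.5193044  222.57638084]
 [297.98034841 217.64345987]]
[[ 10   5   1  12  39  50  49  47  49  50  49  42  25  27  30  17   9  28
   47  53  49  47  47  49]
 [  7   5   4   8  31  46  50  48  50  48  48  42  24  27  38  26  13  17
   39  47  45  45  49  49]
 [  4   7   8  10  27  40  48  47  47  45  43  38  21  21  35  29  18  17
   39  46  45  45  48  48]
 [  8   7  15  30  27  35  42  42  45  43  39  38  26  21  34  31  19  14
   38  45  44  42  44  47]
 [  5   6  26  37  26  33  43  43  44  42  41  40  28  23  33  34  17  17
   38  44  42  44  47  48]
 [  8  10  27  37  31  34  40  42  41  42  41  40  26  16  36  42  32  37
   44  42  44  43  47  46]
 [ 13  12  21  35  31  31  39  41  42  40  42  38  28  18  39  46  46  48
   45  45  45  44  48  49]
 [ 20  11  18  33  34  26  38  41  43  43  42  41  36  21  38  45  47  48
   46  43  40  47  47  48]
 [ 27  12  15  35  38  29  35  42  42  41  39  39  40  37  41  49  51  54
   52  45  41  44  46  47]
 [ 39  32  36  38  40  26  37  42  42  42  40  45  52  49  47  77  90  91

[... 852 characters left out ...]
  67  63  60  58  50  45  48  48  49  46  49  51  50  49
   49  48  54  85 102 101]
 [ 43  50  57  56  53  48  47  48  46  47  49  50  49  48  49  51  45  49
   46  45  56  88 101 101]
 [ 44  42  48  49  48  47  48  49  50  49  51  52  48  49  49  48  48  49
   43  43  56  89 102 102]
 [ 45  42  45  49  50  49  48  50  49  51  48  50  48  46  47  48  47  49
   44  43  54  87 102 101]
 [ 48  39  45  48  51  49  48  48  48  47  49  51  50  49  48  48  49  48
   43  44  51  87 100 101]
 [ 46  41  46  46  49  49  51  49  49  49  48  49  50  49  48  47  49  49
   48  45  52  81  99 102]]
[0.61832972 0.04834901 0.06402816] [-3.79829707 -4.30305863 24.32817895] [-0.5667216   0.94960215  0.00368421]
```

The ear's front edge is at row 219.8, matching the predicted 219.75 for a fully shut cover, and the push is steady at 24–25 N. Handing in.

```bash
python3 -c "
from workcell import ctrl
print(ctrl.sign_off())"
```

```text
the job is handed in; nothing more can be done
None
```

I handed the job in at about 14 s with the cover shut and the locking pin pushed through both holes until its collar bears on the cover; the gripper is still holding it down with about 25 N, and no verdict came back.

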